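Re-seat a flow-cell cassette in its toggle-clamp jig

TASK

The flow-cell cassette on the priming jig has been clamped crooked and short of its stops, so its ports do not meet the manifold. Throw the toggle clamp's handle fully back to release it, slide the cassette home, flush against both the manifold block at its end and the fence along its side, and then swing the handle back up over centre until the clamp locks with its pad pressing on the cassette. Let go, and leave the slide box, the bottle and the objective where they stand.

Things in the scene. Friction and masses are not known exactly. Their poses are not given: they have to be found in the camera images.
- jig: Priming jig fixed to the bench: aluminium plate 130 (x) x 280 (y) mm, top at z = 15 mm. Origin: centre of its underside, at bench height; z up, y along the clamp's arm, x across it and away from the robot (yaw under 0.4 rad). A white manifold block and a steel fence are the cassette's two stops; a steel toggle clamp stands behind the manifold, its base and linkage within jig x -28 to 28, y -138 to -35, z up to 117.
- end_stop (a point): Middle of the manifold's flat +y face, at jig (0, -3, 24) mm: the end stop. The manifold is a white block, jig x -38 to 38, y -27 to -3, top z = 42 mm, with two hose barbs on top (tips z = 56). The cassette is pushed against it towards the jig's -y; the +y end of the cassette's place is open.
- side_stop (a point): Middle of the fence's flat -x face, at jig (32, 59, 20) mm: the side stop. The fence is a steel bar, jig x 32 to 44, y -1 to 119, top z = 26 mm. The cassette is pushed against it towards the jig's +x; the -x side of the cassette's place is open.
- cassette: Loose flat grey plastic block 64 (x) x 110 (y) x 18 (z) mm, about 180 g, glass window in the half away from the manifold. Origin: centre of its underside; y along its length, away from the manifold. Home: at jig (0, 52, 15) mm, axes along the jig's. At first 8-18 mm off towards jig -x, 8-22 mm towards +y, turned up to 7 degrees. Unclamped it slides at 1 to 2 N; push its sides (z = 15 to 33 mm).
- clamp_hinge (a point): The pin about which the clamp's handle turns, at jig (0, -123, 53) mm; it runs along the jig's x. The handle moves in the jig's y-z plane. Closed, it stands up, leaning 0.22 rad from vertical towards +y; fully back it lies 0.07 rad above level, pointing to the jig's -y, beyond the end of the plate.
- clamp_grip (a point): Point in the middle of the handle's black plastic grip, 118 mm from the hinge pin, on a circle about it. The grip is 22 mm wide along the jig's x (its flat sides face +x and -x) and 18 mm thick, and runs from 66 to 150 mm from the pin, so its end is 32 mm beyond this point. Held by its sides, it can turn between the fingers.
- clamp_handle (a joint): Angle of the clamp's handle: 0 closed and locked on its stop, 0.12 rad past dead centre; 1.72 thrown fully back towards the jig's -y. Below dead centre the pad's spring draws it to 0; about 4 N at the grip frees it. Left fully back it stays there; let go when nearly up, it rests at 0.4 to 0.7, pad just touching the cassette; from there a push of about 4 N at the grip takes it over centre.
- clamp_pad: Round rubber pad, 20 mm across, on a spring spindle under the end of the clamp's arm. Origin: centre of its underside. Closed, the arm (14 mm wide) is level and the pad presses on the cassette at jig (0, 41) mm with about 13 N; with the handle fully back the arm stands up about 79 degrees from level, its tip some 180 mm above the bench and over the manifold.
- slide_box: Bystander: a closed black slide box, 87 x 172 x 35 mm, lying flat. Origin: centre of its underside.
- rinse_bottle: Bystander: a white capped bottle 58 mm across and 80 mm tall. Origin: centre of its underside.
- objective: Bystander: a steel microscope objective standing on its wide end, 34 mm across and 62 mm tall. Origin: centre of its underside.
There are look-alikes about, which are no part of the job. Of the things that look like the cassette, the largest one is meant.

How it is judged:
By the outcome, as a careful person would: the job done as asked, in the order asked, and still so for the second after the job is handed in, with the robot touching nothing.
It also fails if it takes over 72 s, if anything falls off the work surface, if the arm or the gripper's body presses on something with over 40 N, if the wrist force passes 120 N, or if a joint passes its speed limit or range.

ROBOT

A 7-joint arm with a two-finger parallel gripper is mounted at the origin on the work surface. World frame = base frame: x ahead of the robot, y to its left, z up, the work surface at z = 0. Lengths are in m, angles in rad, forces in N, time in s.
With the tool pointing down it reaches from about 0.425 to 0.875 m from the base axis. Payload 8.4 kg.
Tool frame: the origin (TCP) lies at the very end of the fingers, on their centre line; the grasp point (between the pads) lies pinch_z behind it (pinch_z is the distance from the TCP to the grasp point, in m); z points along the fingers, y is the direction in which the jaws open and shut (so a half turn about z gives the same grasp; the last joint's range is limited). The gripper opens to 87 mm and grips with 3 to 60 N. Pads are 19 mm wide; open, the fingers measure 117 mm over their backs; the gripper's body (75 mm by 190 mm) begins 51 mm behind the grasp point.
Start: joints at [1.248, 0.333, 0.04, 1.465, -0.013, 1.343, -0.059], TCP at [0.144, -0.634, 0.223] pointing down, gripper open.
Joint ranges: [-2.58, 2.58], [-0.38, 2.09], [-1.3, 1.39], [0.25, 2.4], [-1.5, 4.64], [0.08, 2.09], [-2.65, 2.65]. Speed limits (rad/s): [2.22, 2.22, 2.79, 2.79, 3.14, 3.14, 3.14].

INTERFACE

Orientations are given as a rotation vector (axis times angle).
In Python, from workcell import observe, snapshot, calibration, hand_in, pinch_z gives the robot as it stands.
- The arm moves only by the tool carry_out, never from a script. Its argument "series" is one flat list of numbers, 7 for each row, row after row: the turn, a rotation vector about the tool's x, y, z in degrees, then the shift along the tool's x, y, z in m, then the opening, from -1 (shut) to 1 (fully open). A call has 1 to 10 rows; each row is the pose to reach, as a shift and turn from the pose measured when the call began, along the tool's axes at that moment; what a row does not reach only later rows make up. A row lasts 1/10 s, in which the tool goes at most 50 mm and 8.59 degrees, less where a joint would pass 70% of its speed; a pose out of reach is approached as far as the arm can. A call with a gripper value outside its range is refused whole. The fingers move at their own pace and stop on an object; "grip_force" is the grip in N (left out, the last holds). Time passes only in rows, so rows that repeat a pose let the fingers close. It gives the time, the measured TCP pose, the force and the opening at its end, in the units of the state.
- observe(): the state, without advancing time (a new reading comes with each control period).
- snapshot(name): name is "side" or "top" or "wrist"; returns (picture, depth): 480x640x3 uint8, blue, green, red; 480x640 float32, m along the optical axis (not along the pixel's ray), 0 where there is no reading.
- calibration(name): a dict with "camera_matrix" (3x3 intrinsics, pixels), "pose" (4x4, takes a point from camera to world coordinates). Camera axes: x right, y down, z forward; pixel columns grow to the right and rows downward; lengths in m; the calibration is good to about 2 mm. A picture is of the moment at which its call begins: read the wrist's pose just before it. calibration takes no time and is no camera call; for the wrist camera it gives the pose at the moment of the call.
- hand_in(): hands the job in, once; it reports no verdict.
The state is a dict: "time": time; "joint_positions": joint angles; "joint_vel": joint speeds; "joint_efforts": joint torques, N m; "tcp_pos": TCP position; "tool_rot": TCP orientation; "contact_force": force on the tool from outside, world axes, zero at the start; "moment": the same for the moment, N m; "width": finger opening in m.
Only numpy, scipy, OpenCV 4.12 (cv2) and the standard library are available. Lean on these libraries where they do the work, as an engineer would, in place of code of your own. Each camera call takes 0.05 s, during which the arm holds its last target. There are 200 camera calls.

## Working session

There is one attempt and no reset: what is moved stays moved. The work goes in short steps, Python scripts to look and compute and a tool call to move; the robot and the scene stay as the last step left them, time stands still between calls to the robot, and variables do not carry over. Pictures are saved under pics/ and viewed, about 8 in all and at most 12, crops included, and the job is handed in when it is done.

Besides the shell and the picture viewer there is one more tool, called by a JSON object that holds its "fn" and its "kwargs". carry_out: Moves the arm, as the interface text tells. Its arguments: {"type":"object","properties":{"series":{"type":"array"},"grip_force":{"type":"number"}},"required":["series"]}

```bash
mkdir -p pics; ls; python3 - <<'E'
from workcell import *
import cv2,numpy as np
print(observe(),pinch_z)
for n in("side","top"):
    p,d=snapshot(n);cv2.imwrite(f"pics/{n}0.png",p);np.save(f"pics/{n}0.npy",d);c=calibration(n);print(n,c)
E
```

```text
pics
{'time': 0.0, 'joint_positions': array([ 1.24779199,  0.33389441,  0.03981452,  1.4662816 , -0.0133998 ,
        1.34327214, -0.05844674]), 'joint_vel': array([-0.00096718,  0.00060776, -0.00085595, -0.00010618, -0.00039228,
       -0.0014544 ,  0.00097913]), 'joint_efforts': array([ 2.11252827e-04, -6.56363153e+01,  1.33499801e+00, -4.03796375e+01,
       -5.98964514e-02,  4.49468836e-02,  1.36446688e-04]), 'tcp_pos': array([ 0.14416511, -0.63333299,  0.22166405]), 'tool_rot': array([-3.12036917e+00, -3.50786179e-01,  4.16436438e-04]), 'contact_force': array([-0.103712  ,  0.31345378,  0.19037268]), 'moment': array([-0.02726179,  0.03796022, -0.018796  ]), 'width': 0.08687823725887471} 0.0187
side {'camera_matrix': array([[616.73449342,   0.        , 316.5513073 ],
       [  0.        , 616.73449342, 233.33703064],
       [  0.        ,   0.        ,   1.        ]]), 'pose': array([[-0.94495338, -0.17889549,  0.2739699 ,  0.17603292],
       [-0.32630816,  0.57717639, -0.74859228,  0.96016741],
       [-0.02420918, -0.79678342, -0.60377984,  0.89878816],
       [ 0.        ,  0.        ,  0.        ,  1.        ]])}
top {'camera_matrix': array([[545.3640762 ,   0.        , 325.0995861 ],
       [  0.        , 545.3640762 , 234.18251809],
       [  0.        ,   0.        ,   1.        ]]), 'pose': array([[-2.52377839e-02, -9.93271682e-01,  1.13023977e-01,
         3.94106636e-01],
       [-9.99681468e-01,  2.50905107e-02, -2.72553753e-03,
        -1.88550396e-02],
       [-1.28630050e-04, -1.13056762e-01, -9.93588523e-01,
         1.39983975e+00],
       [ 0.00000000e+00,  0.00000000e+00,  0.00000000e+00,
         1.00000000e+00]])}
```

View pics/top0.png

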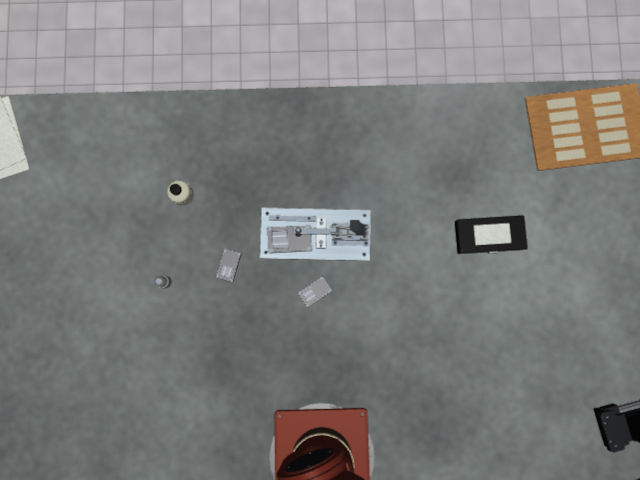

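View pics/side0.png

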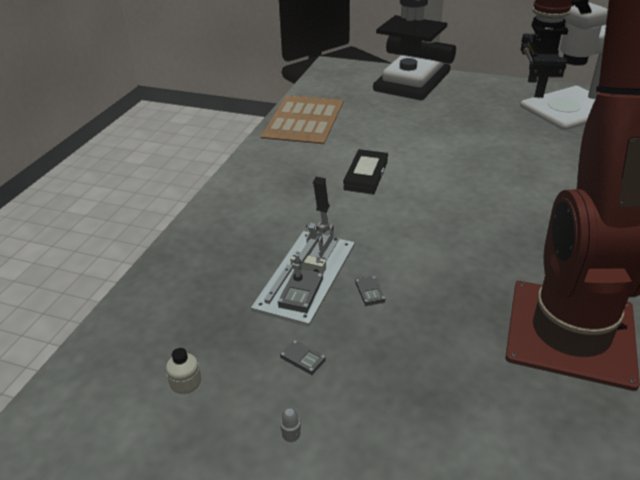

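Top view: the cassette candidates are the grey block on the jig plate (290,238), a small loose one at (229,265), and another at (315,291). The largest is the one on the plate under the clamp pad, which fits the description. The plate spans roughly (261,208)-(370,262), the handle's black grip is at (357,228), and the bystanders are the bottle (179,192), objective (163,282) and slide box (491,234).

```bash
cat > h.py <<'E'
from workcell import *
import cv2,numpy as np
from scipy.spatial.transform import Rotation as R
def ray(c,uv,z):
    K,P=c["camera_matrix"],c["pose"]
    uv=np.atleast_2d(np.asarray(uv,float)); d=np.c_[uv,np.ones(len(uv))]@np.linalg.inv(K).T@P[:3,:3].T
    o=P[:3,3]; return o+d*((z-o[2])/d[:,2])[:,None]
def proj(c,X):
    P=np.linalg.inv(c["pose"]);x=(np.atleast_2d(X)@P[:3,:3].T+P[:3,3])@c["camera_matrix"].T
    return x[:,:2]/x[:,2:]
def jig2w(J,p): # J=(x,y,yaw), p in mm
    return R.from_euler('z',J[2]).apply(np.atleast_2d(p)/1000.)+[J[0],J[1],0]
def w2jig(J,p): return R.from_euler('z',-J[2]).apply(np.atleast_2d(p)-[J[0],J[1],0])*1000
def totool(o,w): # world point -> shift in present tool axes
    return R.from_rotvec(o["tool_rot"]).inv().apply(np.asarray(w)-o["tcp_pos"])
E
python3 - <<'E'
from h import *
p=cv2.imread("pics/top0.png");c=calibration("top")
b=p.astype(int);roi=np.zeros(p.shape[:2],np.uint8);roi[195:275,245:385]=1
m=((b.min(2)>150)&(roi>0)).astype(np.uint8)
cs,_=cv2.findContours(m,cv2.RETR_EXTERNAL,cv2.CHAIN_APPROX_NONE);k=max(cs,key=cv2.contourArea)
w=ray(c,k[:,0],.015)
r=cv2.minAreaRect((w[:,:2]*1000).astype(np.float32));print(r,cv2.boundingRect(k))
o=observe();wc=calibration("wrist");print(np.round(np.linalg.inv(np.r_[np.c_[R.from_rotvec(o["tool_rot"]).as_matrix(),o["tcp_pos"]],[[0,0,0,1]]])@wc["pose"],3),wc["camera_matrix"][0,0])
print(R.from_rotvec(o["tool_rot"]).as_matrix().round(2))
E
```

```text
((553.62060546875, 3.116485595703125), (280.8642272949219, 129.26768493652344), 87.34578704833984) (260, 208, 111, 53)
[[ 0.    -0.959 -0.285  0.079]
 [ 1.    -0.     0.001  0.   ]
 [-0.001 -0.285  0.959 -0.162]
 [ 0.     0.     0.     1.   ]] 421.88646055737485
[[ 0.98  0.22 -0.  ]
 [ 0.22 -0.98  0.  ]
 [-0.   -0.   -1.  ]]
```

```bash
python3 - <<'E'
from h import *
J=(.5536,.0031,np.radians(-2.65));o=observe()
t=jig2w(J,[0,80,320])[0];print(t,totool(o,t))
A=R.from_rotvec(o["tool_rot"]);T=R.from_matrix(np.c_[jig2w(J,[0,1000,0])[0]-[J[0],J[1],0],jig2w(J,[1000,0,0])[0]-[J[0],J[1],0],[0,0,-1]])
print((A.inv()*T).as_rotvec(degrees=True))
E
```

```text
[0.55729878 0.08301445 0.32      ] [ 0.56182405 -0.60702709 -0.09743561]
[-7.56140003e-02 -4.86047741e-02 -7.45310786e+01]
```

{"fn": "carry_out", "kwargs": {"series": [0,0,-8,0.03,-0.03,-0.01,1,0,0,-16,0.06,-0.065,-0.02,1,0,0,-24,0.09,-0.097,-0.03,1,0,0,-32,0.12,-0.13,-0.04,1,0,0,-40,0.15,-0.162,-0.05,1,0,0,-48,0.18,-0.195,-0.06,1,0,0,-56,0.21,-0.227,-0.07,1,0,0,-64,0.24,-0.26,-0.08,1,0,0,-72,0.27,-0.292,-0.09,1,0,0,-74.5,0.3,-0.324,-0.097,1]}}

```text
time: 1.1
tcp_pos: [0.3653, -0.2493, 0.3198]
tool_rot: [-2.267, -2.174, -0.001]
contact_force: [1.2, -0.6, 0.5]
width: 0.0869
```

```bash
cat > go.py <<'E'
# usage: go.py x y z (jig mm): prints shift & turn to that tool-down pose
import sys,json
from h import *
J=json.load(open("J.json"));o=observe()
p=[float(a) for a in sys.argv[1:4]];t=jig2w(J,p)[0]
Z=R.from_euler('z',J[2]).as_matrix();T=R.from_matrix(np.c_[Z[:,1],Z[:,0],[0,0,-1]])
print("t",round(o["time"],2),"jigtcp",w2jig(J,o["tcp_pos"]).round(1),"F",R.from_euler('z',-J[2]).apply(o["contact_force"]).round(1),"w",o["width"].round(4))
print("shift",totool(o,t).round(4),"turn",(R.from_rotvec(o["tool_rot"]).inv()*T).as_rotvec(degrees=True).round(2))
E
echo '[0.5536,0.0031,-0.0463]'>J.json; python3 go.py 0 80 320
```

```text
Traceback (most recent call last):
  File "go.py", line 7, in <module>
    print("t",round(o["time"],2),"jigtcp",w2jig(J,o["tcp_pos"]).round(1),"F",R.from_euler('z',-J[2]).apply(o["contact_force"]).round(1),"w",o["width"].round(4))
                                                                                                                                            ^^^^^^^^^^^^^^^^
AttributeError: 'float' object has no attribute 'round'
```

```bash
sed -i 's/o\["width"\].round(4)/round(o["width"],4)/' go.py; python3 go.py 0 80 320
```

```text
t 1.1 jigtcp [[-176.4 -260.9  319.8]] F [ 1.2 -0.6  0.5] w 0.0869
shift [ 0.3401  0.178  -0.    ] turn [-0.01 -0.04  0.27]
```

{"fn": "carry_out", "kwargs": {"series": [0,0,0.3,0.04,0.021,0,1,0,0,0.3,0.08,0.042,0,1,0,0,0.3,0.12,0.063,0,1,0,0,0.3,0.16,0.084,0,1,0,0,0.3,0.2,0.105,0,1,0,0,0.3,0.24,0.126,0,1,0,0,0.3,0.28,0.147,0,1,0,0,0.3,0.32,0.168,0,1,0,0,0.3,0.34,0.178,0,1,0,0,0.3,0.34,0.178,0,1]}}

```text
time: 2.1
tcp_pos: [0.5574, 0.0868, 0.3192]
tool_rot: [-2.264, -2.173, -0.002]
contact_force: [0.2, 0.1, 0.4]
width: 0.0871
```

```bash
python3 go.py 0 80 320; python3 - <<'E'
from h import *
import pickle
c=calibration("wrist");p,d=snapshot("wrist");cv2.imwrite("pics/w1.png",p);pickle.dump((c,d),open("pics/w1.pkl","wb"))
J=(.5536,.0031,-.0463)
for q in ([-65,-140,15],[65,-140,15],[65,140,15],[-65,140,15]):print(q,proj(c,jig2w(J,q)).round(0))
E
```

```text
t 2.1 jigtcp [[-1.000e-01  8.380e+01  3.192e+02]] F [0.2 0.1 0.4] w 0.0871
shift [-0.0038  0.     -0.0009] turn [-0.1  -0.18  0.28]
[-65, -140, 15] [[267. 364.]]
[65, -140, 15] [[370. 365.]]
[65, 140, 15] [[381. 137.]]
[-65, 140, 15] [[260. 136.]]
```

View pics/w1.png

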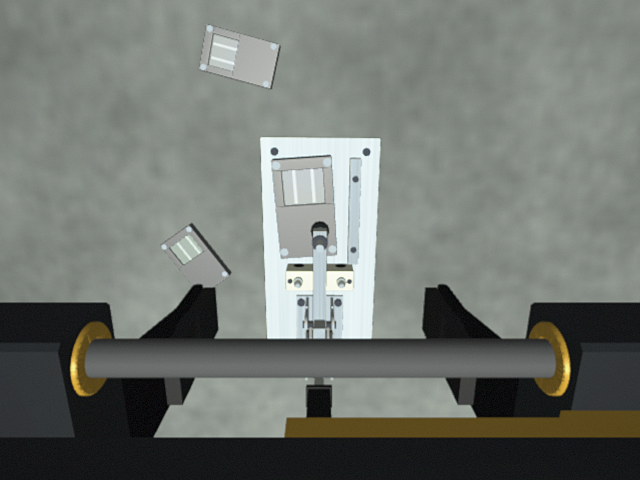

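The wrist view shows the plate's far edge at row 137 and its sides at columns 260 and 380. The cassette is at (272-337, 157-258), turned about 3° and off the fence, with the pad on it at (320,230). The manifold is at row 275, the fence at column 355 and the black grip at (318,400). The two decoys (240,57) and (195,255) are clearly smaller than the cassette.

```bash
python3 - <<'E'
from h import *
import pickle,json
c,d=pickle.load(open("pics/w1.pkl","rb"));p=cv2.imread("pics/w1.png").astype(int)
br=(p.min(2)>195)
L=[];Rr=[]
for r in range(150,320,5):
    x=np.where(br[r,235:405])[0]+235
    L.append((x[0]-.5,r));Rr.append((x[-1]+.5,r))
T=[(u,np.where(br[100:200,u])[0][0]+99.5) for u in range(270,372,5)]
def fit(pts,ax):
    w=ray(c,pts,.015)[:,:2]; return w
l,rr,t=fit(L,0),fit(Rr,0),fit(T,0)
pl=np.polyfit(l[:,1],l[:,0],1);pr=np.polyfit(rr[:,1],rr[:,0],1);pt=np.polyfit(t[:,0],t[:,1],1)
print("slopes",pl,pr,pt, "res",np.std(l[:,0]-np.polyval(pl,l[:,1])),np.std(rr[:,0]-np.polyval(pr,rr[:,1])))
yaw=-np.arctan((pl[0]+pr[0])/2)
Z=R.from_euler('z',-yaw).as_matrix()[:2,:2]
xl=np.median((l@Z.T)[:,0]);xr=np.median((rr@Z.T)[:,0]);yt=np.median((t@Z.T)[:,1]);print("width",xr-xl)
ctr=Z.T@[(xl+xr)/2,yt-.14];J=[*ctr,yaw];print(J);json.dump(J,open("J.json","w"))
# cassette: greyish-brown, darker than plate
m=((p[:,:,2]-p[:,:,0]>3)&(p.max(2)>90)&(p.max(2)<195)).astype(np.uint8);m[:145]=0;m[262:]=0;m[:,:266]=0;m[:,345:]=0
m=cv2.morphologyEx(m,cv2.MORPH_OPEN,np.ones((3,3)));m=cv2.morphologyEx(m,cv2.MORPH_CLOSE,np.ones((25,25)))
k=max(cv2.findContours(m,0,1)[0],key=cv2.contourArea)
w=w2jig(J,ray(c,k[:,0].astype(float),.033));r=cv2.minAreaRect(w[:,:2].astype(np.float32));print("cassette",r);print(cv2.boxPoints(r).round(1))
for n,q in dict(grip=[0,-97.3,168],man=[0,-3,42],fence=[32,119,26],hb=[0,-3,42]).items():print(n,proj(c,jig2w(J,q)).round(1))
print("depth grip",[ (v,d[v,318]) for v in (392,400,410)], ray(c,[318,392],.199)); print(w2jig(J,ray(c,[(307,392),(330,392)],.19)))
E
```

```text
slopes [0.04725749 0.48845022] [0.04686175 0.61772964] [-0.05112883  0.17048713] res 0.0003159721504339726 0.0003359597683591859
width 0.12913065524396705
[np.float64(0.5531876217765728), np.float64(0.0019342280231933974), np.float64(-0.04702492652414873)]Traceback (most recent call last):
  File "<stdin>", line 22, in <module>
ValueError: max() iterable argument is empty
```

```bash
python3 - <<'E'
from h import *
import pickle,json
c,d=pickle.load(open("pics/w1.pkl","rb"));J=json.load(open("J.json"))
print(w2jig(J,ray(c,[(272,158),(330,155),(337,256),(281,258)],.033)).round(1))
print(w2jig(J,ray(c,[(307,388),(330,388)],.19)).round(1), w2jig(J,ray(c,[(286,267),(353,265)],.042)).round(1))
E
python3 go.py 0 -97 240
```

```text
[[-50.  119.5  33. ]
 [ 10.7 123.   33. ]
 [ 20.   11.6  33. ]
 [-42.8   8.9  33. ]]
[[ -9.  -47.4 190. ]
 [  9.5 -47.3 190. ]] [[-36.6   1.5  42. ]
 [ 37.5   4.3  42. ]]
t 2.15 jigtcp [[1.000e-01 8.270e+01 3.192e+02]] F [ 0.6 -1.5  0.9] w 0.0869
shift [-0.1798 -0.0005  0.0789] turn [-0.11 -0.1   0.2 ]
```

{"fn": "carry_out", "kwargs": {"series": [0,0,0.2,-0.04,0,0.02,1,0,0,0.2,-0.08,0,0.04,1,0,0,0.2,-0.12,0,0.06,1,0,0,0.2,-0.16,0,0.07,1,0,0,0.2,-0.18,0,0.08,1,0,0,0.2,-0.18,0,0.08,1,0,0,0.2,-0.18,0,0.11,1,0,0,0.2,-0.18,0,0.14,1,0,0,0.2,-0.18,0,0.17,1,0,0,0.2,-0.18,0,0.17,1]}}

```text
time: 3.15
tcp_pos: [0.5461, -0.0952, 0.1458]
tool_rot: [-2.268, -2.163, 0.006]
contact_force: [-0.0, -0.2, 0.4]
width: 0.0866
```

```bash
python3 go.py 0 -97 149; python3 - <<'E'
from h import *
p,d=snapshot("wrist");q,_=snapshot("side")
cv2.imwrite("pics/g1.png",np.hstack([cv2.resize(p,(480,360)),cv2.resize(q[130:310,230:390],(320,360))]))
E
```

```text
t 3.15 jigtcp [[ -2.5 -97.3 145.8]] F [-0.  -0.2  0.4] w 0.0866
shift [ 0.0003  0.0025 -0.0032] turn [-0.44 -0.14 -0.03]
```

View pics/g1.png

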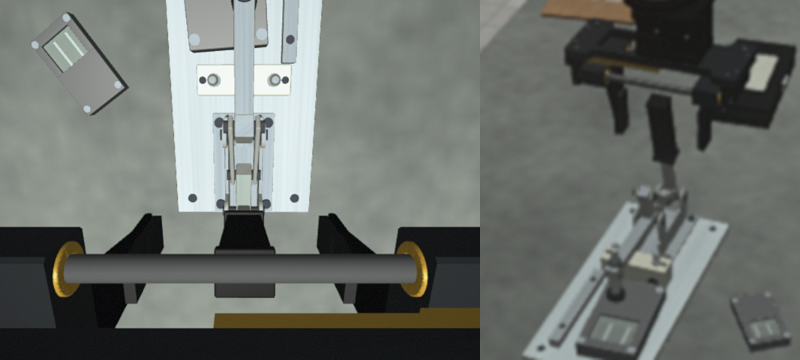

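The handle's grip stands between the open fingers, centred at (245,265) in the left picture. Close on it.

{"fn": "carry_out", "kwargs": {"series": [-0.4,0,0,0,0.0025,-0.003,1,-0.4,0,0,0,0.0025,-0.003,-1,-0.4,0,0,0,0.0025,-0.003,-1,-0.4,0,0,0,0.0025,-0.003,-1,-0.4,0,0,0,0.0025,-0.003,-1,-0.4,0,0,0,0.0025,-0.003,-1,-0.4,0,0,0,0.0025,-0.003,-1,-0.4,0,0,0,0.0025,-0.003,-1], "grip_force": 25}}

```text
time: 4.05
tcp_pos: [0.5513, -0.0951, 0.1527]
tool_rot: [2.272, 2.167, 0.007]
contact_force: [0.1, -0.7, -0.2]
width: 0.0391
```

```bash
cat > arc.py <<'E'
# waypoints of the grip circle as shifts from present, tool axes; args: start and end handle angle, rows
import sys,json
from h import *
J=json.load(open("J.json"));o=observe();a,b,n=float(sys.argv[1]),float(sys.argv[2]),int(sys.argv[3])
jt=w2jig(J,o["tcp_pos"])[0]
g=jt+[0,0,18.7]; v=g-[0,-123,53];r=np.hypot(v[1],v[2]);th=.22-np.arctan2(v[1],v[2])
print("t",o["time"],"jigtcp",jt.round(1),"radius",r.round(1),"theta",th.round(3),"w",round(o["width"],4),"F",R.from_euler('z',-J[2]).apply(o["contact_force"]).round(1))
for k in range(1,n+1):
    t=a+(b-a)*k/n; p=[0,-123+118*np.sin(.22-t),53+118*np.cos(.22-t)-18.7]
    print(round(t,3),totool(o,jig2w(J,p)[0]).round(3))
E
python3 arc.py 0 1.72 14
```

```text
t 4.05 jigtcp [  2.7 -97.1 152.7] radius 121.2 theta 0.004 w 0.0391 F [ 0.1 -0.7 -0.2]
0.123 [-0.015 -0.003  0.001]
0.246 [-0.029 -0.003  0.   ]
0.369 [-0.043 -0.003  0.002]
0.491 [-0.058 -0.003  0.005]
0.614 [-0.071 -0.003  0.009]
0.737 [-0.084 -0.003  0.016]
0.86 [-0.096 -0.003  0.024]
0.983 [-0.108 -0.003  0.033]
1.106 [-0.117 -0.003  0.044]
1.229 [-0.126 -0.003  0.055]
1.351 [-0.133 -0.003  0.068]
1.474 [-0.138 -0.003  0.081]
1.597 [-0.142 -0.003  0.095]
1.72 [-0.144 -0.003  0.11 ]
```

{"fn": "carry_out", "kwargs": {"series": [0,0,0,0,-0.0025,0,-1,0,0,0,0,-0.0025,0,-1,0,0,0,0,-0.0025,0,-1,0,0,0,0,-0.0025,0,-1,0,0,0,0,-0.0025,0,-1]}}

```text
time: 4.55
tcp_pos: [0.5485, -0.095, 0.1527]
tool_rot: [2.272, 2.167, 0.007]
contact_force: [-1.4, 0.5, 1.2]
width: 0.0221
```

```bash
python3 arc.py 0 1.72 14;python3 go.py 0 -97 152|tail -1
```

```text
t 4.55 jigtcp [-1.000e-01 -9.710e+01  1.527e+02] radius 121.2 theta 0.004 w 0.0221 F [-1.5  0.4  1.2]
0.123 [-0.014  0.     0.001]
0.246 [-0.029  0.     0.   ]
0.369 [-0.043  0.     0.002]
0.491 [-0.058  0.     0.005]
0.614 [-0.071  0.     0.009]
0.737 [-0.084  0.     0.016]
0.86 [-0.096  0.     0.024]
0.983 [-0.108  0.     0.033]
1.106 [-0.117 -0.     0.043]
1.229 [-0.126 -0.     0.055]
1.351 [-0.133 -0.     0.068]
1.474 [-0.138 -0.     0.081]
1.597 [-0.142 -0.     0.095]
1.72 [-0.144 -0.     0.11 ]
shift [0.0001 0.0001 0.0007] turn [ 0.24 -0.11 -0.01]
```

{"fn": "carry_out", "kwargs": {"series": [0,0,0,-0.014,0,-0.002,-1,0,0,0,-0.029,0,-0.003,-1,0,0,0,-0.043,0,-0.001,-1,0,0,0,-0.059,0,0.002,-1,0,0,0,-0.072,0,0.006,-1,0,0,0,-0.085,0,0.013,-1,0,0,0,-0.098,0,0.022,-1,0,0,0,-0.11,0,0.031,-1,0,0,0,-0.119,0,0.041,-1,0,0,0,-0.128,0,0.053,-1]}}

```text
time: 5.55
tcp_pos: [0.5425, -0.2275, 0.0999]
tool_rot: [2.272, 2.161, 0.003]
contact_force: [-3.5, -8.3, 9.4]
width: 0.0214
```

```bash
python3 arc.py 1.1 1.75 6
```

```text
t 5.55 jigtcp [ 1.000e-01 -2.297e+02  9.990e+01] radius 125.2 theta 1.239 w 0.0214 F [-3.1 -8.5  9.4]
1.208 [ 0.008 -0.     0.001]
1.317 [ 0.002 -0.     0.012]
1.425 [-0.003 -0.     0.023]
1.533 [-0.007 -0.     0.036]
1.642 [-0.01  -0.     0.048]
1.75 [-0.011 -0.     0.061]
```

{"fn": "carry_out", "kwargs": {"series": [0,0,0,-0.001,0,0.011,-1,0,0,0,-0.006,0,0.022,-1,0,0,0,-0.01,0,0.035,-1,0,0,0,-0.013,0,0.048,-1,0,0,0,-0.013,0,0.06,-1,0,0,0,-0.013,0,0.06,-1,0,0,0,-0.013,0,0.06,-1]}}

```text
time: 6.25
tcp_pos: [0.5415, -0.251, 0.0406]
tool_rot: [2.273, 2.147, -0.006]
contact_force: [-2.6, -23.5, 3.9]
width: 0.0218
```

```bash
python3 arc.py 1.72 1.75 1;  python3 - <<'E'
from h import *
p,d=snapshot("wrist");q,_=snapshot("side")
cv2.imwrite("pics/g2.png",np.hstack([cv2.resize(p,(480,360)),cv2.resize(q[130:310,230:390],(320,360))]))
E
```

```text
t 6.25 jigtcp [ 2.000e-01 -2.532e+02  4.060e+01] radius 130.3 theta 1.743 w 0.0218 F [ -1.4 -23.6   3.9]
1.75 [ 0.012 -0.     0.001]
```

View pics/g2.png

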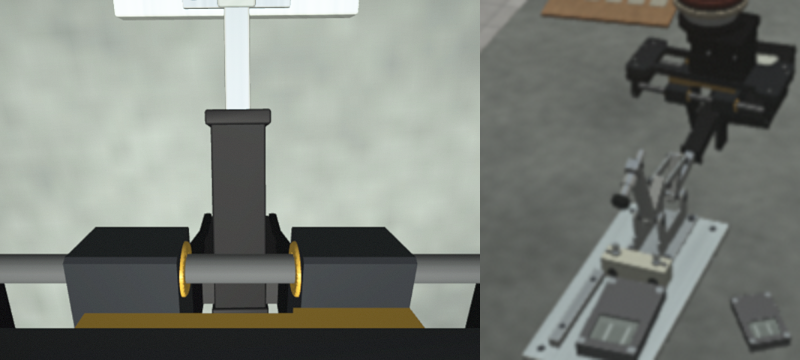

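The handle lies back (225-265, 110-305), the arm stands up, and the cassette lies free on the plate. Open and rise.

{"fn": "carry_out", "kwargs": {"series": [0,0,0,0,0,0,1,0,0,0,0,0,0,1,0,0,0,0,0,0,1,0,0,0,0,0,0,1,0,0,0,0,0,0,1,0,0,0,0,0,0,1,0,0,0,0,0,-0.04,1,0,0,0,0,0,-0.08,1,0,0,0,0,0,-0.12,1,0,0,0,0,0,-0.16,1]}}

```text
time: 7.35
tcp_pos: [0.5402, -0.2484, 0.2024]
tool_rot: [2.273, 2.148, -0.006]
contact_force: [1.0, -1.4, -0.1]
width: 0.0859
```

```bash
python3 go.py -150 -150 300;  python3 go.py -150 130 300|tail -1
```

```text
t 7.35 jigtcp [[  -1.2 -250.7  202.4]] F [ 1.  -1.3 -0.1] w 0.0859
shift [ 0.098  -0.149  -0.1001] turn [ 0.46  0.74 -0.54]
shift [ 0.3779 -0.1516 -0.1037] turn [ 0.46  0.74 -0.54]
```

{"fn": "carry_out", "kwargs": {"series": [0.4,0.7,-0.5,0.02,0,-0.045,-1,0.4,0.7,-0.5,0.06,0,-0.08,-1,0.4,0.7,-0.5,0.1,0,-0.1,-1,0.4,0.7,-0.5,0.14,0,-0.1,-1,0.4,0.7,-0.5,0.185,0,-0.1,-1,0.4,0.7,-0.5,0.23,0,-0.1,-1,0.4,0.7,-0.5,0.275,0,-0.1,-1,0.4,0.7,-0.5,0.32,0,-0.09,-1,0.4,0.7,-0.5,0.36,0,-0.075,-1,0.4,0.7,-0.5,0.39,0,-0.06,-1]}}

```text
time: 8.35
tcp_pos: [0.5613, 0.1452, 0.2572]
tool_rot: [2.27, 2.17, 0.002]
contact_force: [-0.4, -0.8, 0.9]
width: 0.0147
```

```bash
python3 go.py -70 80 120; python3 - <<'E'
from h import *
import pickle
c=calibration("wrist");p,d=snapshot("wrist");cv2.imwrite("pics/w2.png",p);pickle.dump((c,d),open("pics/w2.pkl","wb"))
E
```

```text
t 8.35 jigtcp [[  1.4 143.5 257.2]] F [-0.4 -0.8  0.9] w 0.0147
shift [-0.0634 -0.0718  0.1371] turn [ 0.11 -0.    0.12]
```

View pics/w2.png

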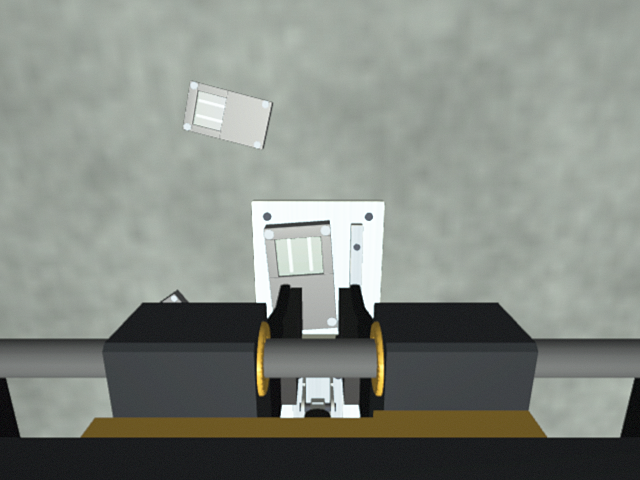

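```bash
python3 - <<'E'
from h import *
import pickle,json
J=json.load(open("J.json"))
c,d=pickle.load(open("pics/w1.pkl","rb"));print(w2jig(J,ray(c,[(162,245),(188,225),(230,272),(213,287)],.015)).round(0))
c,d=pickle.load(open("pics/w2.pkl","rb"));print(w2jig(J,ray(c,[(265,226),(330,222),(338,329)],.033)).round(1),"plate far",w2jig(J,ray(c,[(252,201),(384,201)],.015)).round(1),"fence",w2jig(J,ray(c,[(351,224),(362,224)],.026)).round(1))
E
python3 go.py -90 75 45
```

```text
[[-182.   18.   15.]
 [-150.   42.   15.]
 [-105.  -15.   15.]
 [-126.  -34.   15.]]
[[-49.5 120.   33. ]
 [ 12.  124.   33. ]
 [ 21.2  11.6  33. ]] plate far [[-63.6 140.4  15. ]
 [ 64.8 140.6  15. ]] fence [[ 32.4 120.3  26. ]
 [ 43.  120.3  26. ]]
t 8.4 jigtcp [[ -0.6 147.9 254.6]] F [-4.   1.1 -1.6] w 0.0113
shift [-0.0727 -0.0895  0.2096] turn [-0.09 -0.1   0.39]
```

{"fn": "carry_out", "kwargs": {"series": [0,0,0.3,-0.02,-0.03,0.03,-1,0,0,0.3,-0.045,-0.06,0.05,-1,0,0,0.3,-0.073,-0.09,0.07,-1,0,0,0.3,-0.073,-0.09,0.1,-1,0,0,0.3,-0.073,-0.09,0.13,-1,0,0,0.3,-0.073,-0.09,0.16,-1,0,0,0.3,-0.073,-0.09,0.19,-1,0,0,0.3,-0.073,-0.09,0.21,-1,0,0,0.3,-0.073,-0.09,0.21,-1,0,0,0.3,-0.073,-0.09,0.21,-1]}}

```text
time: 9.4
tcp_pos: [0.4664, 0.081, 0.045]
tool_rot: [-2.269, -2.169, -0.0]
contact_force: [-0.8, -0.4, -0.2]
width: 0.0006
```

```bash
python3 go.py -75 75 21;python3 go.py -47 75 21
```

```text
t 9.4 jigtcp [[-90.4  74.9  45. ]] F [-0.8 -0.5 -0.2] w 0.0006
shift [-0.      0.0155  0.024 ] turn [-0.11 -0.12  0.12]
t 9.4 jigtcp [[-90.4  74.9  45. ]] F [-0.8 -0.5 -0.2] w 0.0006
shift [-0.0001  0.0435  0.024 ] turn [-0.11 -0.12  0.12]
```

{"fn": "carry_out", "kwargs": {"series": [0,0,0,0,0,0.012,-1,0,0,0,0,0,0.024,-1,0,0,0,0,0,0.024,-1,0,0,0,0,0.008,0.024,-1,0,0,0,0,0.014,0.024,-1,0,0,0,0,0.02,0.024,-1,0,0,0,0,0.025,0.024,-1,0,0,0,0,0.03,0.024,-1,0,0,0,0,0.034,0.024,-1,0,0,0,0,0.037,0.024,-1]}}

```text
time: 10.4
tcp_pos: [0.5033, 0.0796, 0.0209]
tool_rot: [-2.268, -2.169, 0.0]
contact_force: [-1.3, 0.4, 1.8]
width: 0.0005
```

```bash
python3 go.py -47 75 21
```

```text
t 10.4 jigtcp [[-53.5  75.2  20.9]] F [-1.4  0.3  1.8] w 0.0005
shift [-0.0002  0.0065 -0.0001] turn [-0.15 -0.13  0.13]
```

{"fn": "carry_out", "kwargs": {"series": [0,0,0,0,0.002,0,-1,0,0,0,0,0.004,0,-1,0,0,0,0,0.006,0,-1,0,0,0,0,0.008,0,-1]}}

```text
time: 10.8
tcp_pos: [0.5113, 0.0791, 0.0208]
tool_rot: [-2.268, -2.169, 0.001]
contact_force: [-1.6, 0.6, 0.8]
width: 0.0001
```

```bash
python3 go.py -47 75 21
```

```text
t 10.8 jigtcp [[-45.5  75.2  20.8]] F [-1.6  0.5  0.8] w 0.0001
shift [-0.0002 -0.0015 -0.0001] turn [-0.15 -0.12  0.13]
```

{"fn": "carry_out", "kwargs": {"series": [0,0,0,0,0.0015,0,-1,0,0,0,0,0.003,0,-1,0,0,0,0,0.004,0,-1,0,0,0,0,0.004,0,-1]}}

```text
time: 11.2
tcp_pos: [0.5152, 0.0789, 0.0208]
tool_rot: [-2.268, -2.169, 0.001]
contact_force: [-2.5, -0.4, 1.6]
width: 0.0005
```

```bash
python3 go.py -47 75 21;python3 - <<'E'
from h import *
import pickle
c=calibration("wrist");p,d=snapshot("wrist");q,_=snapshot("side");cv2.imwrite("pics/w3.png",np.hstack([cv2.resize(p,(480,360)),cv2.resize(q[220:330,245:365],(320,360))]))
cv2.imwrite("pics/w3f.png",p)
E
```

```text
t 11.2 jigtcp [[-41.6  75.1  20.8]] F [-2.5 -0.5  1.6] w 0.0005
shift [-0.0001 -0.0054 -0.0002] turn [-0.18 -0.11  0.12]
```

View pics/w3.png

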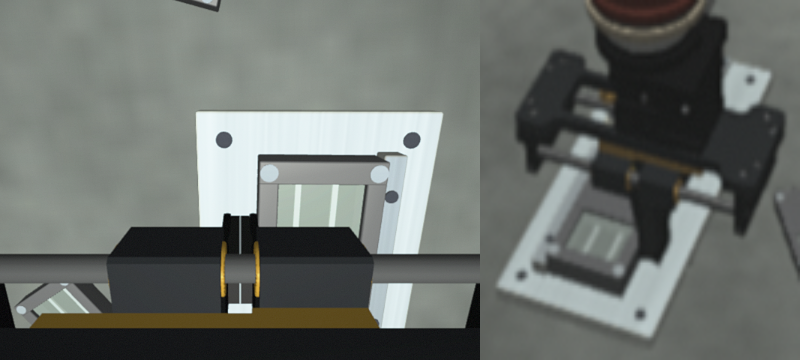

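The cassette's far end (258-390, 155) is now almost parallel to the fence at column 390, with a small gap left. Keep pushing.

{"fn": "carry_out", "kwargs": {"series": [0,0,0,0,0.001,0,-1,0,0,0,0,0.002,0,-1,0,0,0,0,0.003,0,-1,0,0,0,0,0.003,0,-1]}}

```text
time: 11.7
tcp_pos: [0.5154, 0.0787, 0.0202]
tool_rot: [-2.266, -2.167, 0.008]
contact_force: [-13.4, -0.3, 9.8]
width: 0.0006
```

```bash
python3 go.py -40 75 21
```

```text
t 11.7 jigtcp [[-41.4  74.9  20.2]] F [-13.4  -1.    9.8] w 0.0006
shift [ 0.0001  0.0014 -0.0008] turn [-0.47 -0.03  0.15]
```

{"fn": "carry_out", "kwargs": {"series": [0,0,0,0,-0.01,0,-1,0,0,0,0,-0.03,-0.005,-1,0,0,0,0.03,-0.03,-0.04,-1,0,0,0,0.06,-0.01,-0.06,-1,0,0,0,0.085,0.02,-0.06,-1,0,0,0,0.085,0.041,-0.05,-1,0,0,0,0.085,0.041,-0.02,-1,0,0,0,0.085,0.041,-0.001,-1,0,0,0,0.085,0.041,-0.001,-1]}}

```text
time: 12.6
tcp_pos: [0.5585, 0.1613, 0.0185]
tool_rot: [-2.264, -2.166, 0.013]
contact_force: [0.4, -0.1, -0.1]
width: 0.0004
```

```bash
python3 go.py 0 120 21
```

```text
t 12.6 jigtcp [[ -2.2 159.4  18.5]] F [ 0.4 -0.1 -0.1] w 0.0004
shift [-0.0394  0.002  -0.0026] turn [-0.67  0.01  0.17]
```

{"fn": "carry_out", "kwargs": {"series": [-0.6,0,0,-0.007,0.002,-0.003,-1,-0.6,0,0,-0.014,0.002,-0.003,-1,-0.6,0,0,-0.02,0.002,-0.003,-1,-0.6,0,0,-0.025,0.002,-0.003,-1,-0.6,0,0,-0.03,0.002,-0.003,-1,-0.6,0,0,-0.034,0.002,-0.003,-1,-0.6,0,0,-0.038,0.002,-0.003,-1]}}

```text
time: 13.3
tcp_pos: [0.5591, 0.1238, 0.0219]
tool_rot: [-2.269, -2.172, -0.001]
contact_force: [0.1, 2.6, 1.8]
width: 0.0007
```

```bash
python3 go.py 0 117 21
```

```text
t 13.3 jigtcp [[  0.2 122.   21.9]] F [-0.   2.6  1.8] w 0.0007
shift [-0.005  -0.0002  0.0009] turn [-0.02 -0.05  0.2 ]
```

{"fn": "carry_out", "kwargs": {"series": [0,0,0,-0.0015,0,0,-1,0,0,0,-0.003,0,0,-1,0,0,0,-0.0045,0,0,-1,0,0,0,-0.006,0,0,-1,0,0,0,-0.006,0,0,-1]}}

```text
time: 13.8
tcp_pos: [0.5591, 0.1207, 0.0222]
tool_rot: [-2.265, -2.173, -0.006]
contact_force: [0.7, 8.6, -1.8]
width: 0.0005
```

```bash
python3 go.py 0 117 21
```

```text
t 13.8 jigtcp [[  0.3 118.9  22.2]] F [ 0.3  8.6 -1.8] w 0.0005
shift [-0.0019 -0.0003  0.0012] turn [ 0.04 -0.27  0.31]
```

{"fn": "carry_out", "kwargs": {"series": [0,0,0,-0.004,0,0,-1,0,0,0,-0.005,0,0,-1,0,0,0,-0.005,0,0,-1]}}

```text
time: 14.1
tcp_pos: [0.559, 0.1206, 0.0227]
tool_rot: [-2.259, -2.174, -0.015]
contact_force: [1.7, 15.2, -1.3]
width: 0.0004
```

```bash
python3 go.py -75 80 21; python3 - <<'E'
from h import *
q,_=snapshot("side")
p,_=snapshot("wrist");cv2.imwrite("pics/w4.png",np.hstack([cv2.resize(p,(480,360)),cv2.resize(q[220:330,245:365],(320,360))]))
E
```

```text
t 14.1 jigtcp [[  0.2 118.8  22.7]] F [ 1.  15.2 -1.3] w 0.0004
shift [-0.0382 -0.0756  0.0012] turn [ 0.13 -0.62  0.5 ]
```

View pics/w4.png

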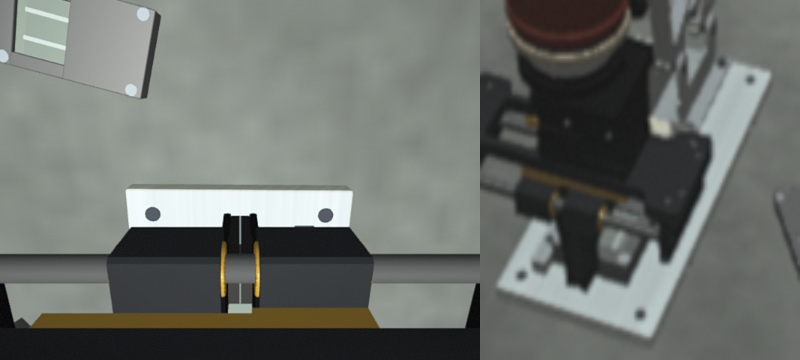

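Steady 15 N without movement, so the cassette is against the manifold (wrist view is blocked by the gripper, as expected). Now a second push towards the fence.

{"fn": "carry_out", "kwargs": {"series": [0,-0.6,0.5,0.01,0,0,-1,0,-0.6,0.5,0.02,-0.01,-0.02,-1,0,-0.6,0.5,0.02,-0.04,-0.04,-1,0,-0.6,0.5,0,-0.07,-0.04,-1,0,-0.6,0.5,-0.03,-0.075,-0.03,-1,0,-0.6,0.5,-0.044,-0.075,-0.01,-1,0,-0.6,0.5,-0.044,-0.075,0.002,-1,0,-0.6,0.5,-0.044,-0.07,0.002,-1,0,-0.6,0.5,-0.044,-0.06,0.002,-1,0,-0.6,0.5,-0.044,-0.05,0.002,-1]}}

```text
time: 15.2
tcp_pos: [0.5091, 0.0798, 0.0209]
tool_rot: [2.27, 2.169, 0.005]
contact_force: [0.0, 0.5, -0.2]
width: 0.0001
```

```bash
python3 go.py -41 75 21
```

```text
t 15.2 jigtcp [[-47.7  75.7  20.9]] F [-0.   0.5 -0.2] w 0.0001
shift [-0.0007  0.0067 -0.0001] turn [ 0.2  -0.06  0.08]
```

{"fn": "carry_out", "kwargs": {"series": [0,0,0,0,0.002,0,-1,0,0,0,0,0.004,0,-1,0,0,0,0,0.006,0,-1,0,0,0,0,0.0075,0,-1,0,0,0,0,0.009,0,-1,0,0,0,0,0.009,0,-1]}}

```text
time: 15.8
tcp_pos: [0.5155, 0.0797, 0.0205]
tool_rot: [-2.27, -2.17, 0.001]
contact_force: [-9.7, 1.5, 6.6]
width: 0.0001
```

```bash
python3 go.py -41 75 21
```

```text
t 15.8 jigtcp [[-41.3  75.9  20.5]] F [-9.8  1.1  6.6] w 0.0001
shift [-0.0009  0.0003 -0.0005] turn [-0.07 -0.01  0.11]
```

{"fn": "carry_out", "kwargs": {"series": [0,0,0,0,-0.01,0,-1,0,0,0,0,-0.03,-0.01,-1,0,0,0,0.01,-0.03,-0.05,-1,0,0,0,0.01,-0.03,-0.09,0,0,0,0,0.01,-0.03,-0.13,1,0,0,0,0.01,-0.03,-0.175,1,0,0,0,0.01,-0.01,-0.22,1,0,0,0,0.01,0.01,-0.26,1,0,0,0,0.01,0.04,-0.3,1,0,0,0,0.01,0.04,-0.3,1]}}

```text
time: 16.8
tcp_pos: [0.5604, 0.0875, 0.3252]
tool_rot: [2.271, 2.166, 0.01]
contact_force: [0.4, 0.2, -0.6]
width: 0.0486
```

{"fn": "carry_out", "kwargs": {"series": [0,0,0,0,0,0,1,0,0,0,0,0,0,1]}}

```text
time: 17.0
tcp_pos: [0.5598, 0.0876, 0.3247]
tool_rot: [2.271, 2.166, 0.009]
contact_force: [-0.3, 0.2, -1.0]
width: 0.0646
```

```bash
python3 go.py 0 -245 200; python3 - <<'E'
from h import *
import pickle,json
J=json.load(open("J.json"))
c=calibration("wrist");p,d=snapshot("wrist");pickle.dump((c,d),open("pics/w5.pkl","wb"));cv2.imwrite("pics/w5f.png",p)
t=p.copy()
Q=jig2w(J,[[-32,-3,33],[32,-3,33],[32,107,33],[-32,107,33]]);print(proj(c,Q).round(1))
u,v=proj(c,jig2w(J,[0,50,33]))[0].astype(int);s=p[max(v-110,0):v+90,u-110:u+110];print(u-110,max(v-110,0))
cv2.imwrite("pics/w5.png",cv2.resize(s,None,fx=3,fy=3))
E
```

```text
t 17.0 jigtcp [[  2.6  85.9 324.7]] F [-0.4  0.2 -1. ] w 0.0646
shift [-0.3311 -0.0034  0.1241] turn [ 0.35 -0.1   0.  ]
[[287.5 266.9]
 [343.4 266.8]
 [345.1 170.1]
 [285.2 170.1]]
205 111
```

View pics/w5.png

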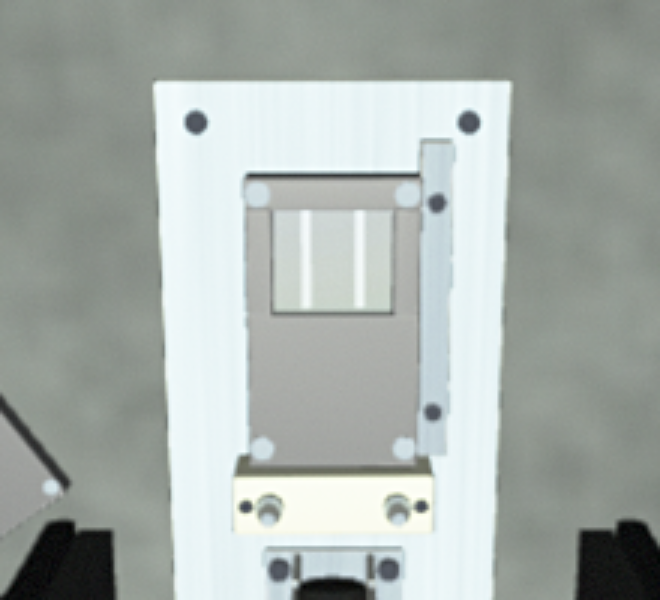

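Cassette sits flush: its right edge (420, 176-465) runs along the fence and its near end meets the manifold's edge at row 460, with its corners within about 1-2 px of the predicted home. Now back to the handle.

{"fn": "carry_out", "kwargs": {"series": [0.3,0,0,-0.04,-0.003,0,1,0.3,0,0,-0.085,-0.003,0,1,0.3,0,0,-0.13,-0.003,0,1,0.3,0,0,-0.175,-0.003,0,1,0.3,0,0,-0.22,-0.003,0,1,0.3,0,0,-0.26,-0.003,0.02,1,0.3,0,0,-0.3,-0.003,0.05,1,0.3,0,0,-0.326,-0.003,0.09,1,0.3,0,0,-0.326,-0.003,0.13,1,0.3,0,0,-0.326,-0.003,0.16,1]}}

```text
time: 18.05
tcp_pos: [0.5396, -0.2382, 0.1604]
tool_rot: [-2.272, -2.164, 0.001]
contact_force: [0.1, 0.8, 0.3]
width: 0.0867
```

{"fn": "carry_out", "kwargs": {"series": [0,0,0,0,0,0,1,0,0,0,0,0,0,1]}}

```text
time: 18.25
tcp_pos: [0.5385, -0.2379, 0.1601]
tool_rot: [-2.271, -2.163, 0.002]
contact_force: [0.3, -0.0, 1.0]
width: 0.087
```

```bash
python3 go.py 0 -241 43
```

```text
t 18.25 jigtcp [[  -3.4 -240.3  160.1]] F [ 0.3 -0.   1. ] w 0.087
shift [-0.0011  0.004   0.1171] turn [-0.3  -0.17 -0.1 ]
```

{"fn": "carry_out", "kwargs": {"series": [-0.3,0,0,-0.001,0.003,0.03,1,-0.3,0,0,-0.001,0.003,0.06,1,-0.3,0,0,-0.001,0.003,0.09,1,-0.3,0,0,-0.001,0.003,0.117,1,-0.3,0,0,-0.001,0.003,0.117,0,-0.3,0,0,-0.001,0.003,0.117,-1,-0.3,0,0,-0.001,0.003,0.117,-1,-0.3,0,0,-0.001,0.003,0.117,-1,-0.3,0,0,-0.001,0.003,0.117,-1,-0.3,0,0,-0.001,0.003,0.117,-1], "grip_force": 20}}

```text
time: 19.25
tcp_pos: [0.5412, -0.2388, 0.0437]
tool_rot: [-2.274, -2.166, -0.004]
contact_force: [-1.6, -0.7, -0.0]
width: 0.0466
```

{"fn": "carry_out", "kwargs": {"series": [0,0,0,0,0,0,-1,0,0,0,0,0,0,-1,0,0,0,0,0,0,-1,0,0,0,0,0,0,-1,0,0,0,0,0,0,-1]}}

```text
time: 19.75
tcp_pos: [0.5417, -0.2389, 0.0439]
tool_rot: [-2.274, -2.167, -0.005]
contact_force: [2.8, -1.1, -0.2]
width: 0.0218
```

```bash
python3 arc.py 1.72 -0.03 16
```

```text
t 19.75 jigtcp [-1.000e-01 -2.411e+02  4.390e+01] radius 118.5 theta 1.71 w 0.0218 F [ 2.9 -1.  -0.2]
1.611 [ 0.002  0.    -0.012]
1.501 [ 0.005  0.    -0.024]
1.392 [ 0.009  0.    -0.036]
1.282 [ 0.015  0.    -0.048]
1.173 [ 0.022  0.    -0.059]
1.064 [ 0.03   0.    -0.069]
0.954 [ 0.039  0.    -0.078]
0.845 [ 0.049  0.    -0.086]
0.736 [ 0.06   0.    -0.093]
0.626 [ 0.072  0.    -0.099]
0.517 [ 0.084  0.    -0.103]
0.407 [ 0.096  0.    -0.106]
0.298 [ 0.109  0.    -0.108]
0.189 [ 0.122  0.    -0.108]
0.079 [ 0.135  0.    -0.107]
-0.03 [ 0.148  0.    -0.104]
```

{"fn": "carry_out", "kwargs": {"series": [0,0,0,0.002,0,-0.012,-1,0,0,0,0.005,0,-0.024,-1,0,0,0,0.009,0,-0.036,-1,0,0,0,0.015,0,-0.048,-1,0,0,0,0.022,0,-0.059,-1,0,0,0,0.03,0,-0.069,-1,0,0,0,0.039,0,-0.078,-1,0,0,0,0.049,0,-0.086,-1,0,0,0,0.06,0,-0.093,-1,0,0,0,0.072,0,-0.099,-1]}}

```text
time: 20.75
tcp_pos: [0.545, -0.1663, 0.1437]
tool_rot: [-2.275, -2.167, -0.005]
contact_force: [4.2, -2.4, -2.7]
width: 0.0219
```

```bash
python3 arc.py 0.6 -0.03 9
```

```text
t 20.75 jigtcp [  -0.2 -168.5  143.7] radius 118.5 theta 0.614 w 0.0219 F [ 4.4 -2.2 -2.7]
0.53 [ 0.009  0.    -0.003]
0.46 [ 0.017  0.    -0.005]
0.39 [ 0.026  0.    -0.007]
0.32 [ 0.034  0.    -0.008]
0.25 [ 0.042  0.    -0.008]
0.18 [ 0.05   0.    -0.008]
0.11 [ 0.058  0.    -0.008]
0.04 [ 0.067  0.    -0.007]
-0.03 [ 0.075  0.    -0.005]
```

{"fn": "carry_out", "kwargs": {"series": [0,0,0,0.009,0,-0.003,-1,0,0,0,0.017,0,-0.005,-1,0,0,0,0.026,0,-0.007,-1,0,0,0,0.034,0,-0.008,-1,0,0,0,0.042,0,-0.008,-1,0,0,0,0.05,0,-0.008,-1,0,0,0,0.058,0,-0.008,-1,0,0,0,0.066,0,-0.007,-1,0,0,0,0.072,0,-0.006,-1,0,0,0,0.075,0,-0.005,-1]}}

```text
time: 21.75
tcp_pos: [0.5487, -0.0897, 0.149]
tool_rot: [-2.273, -2.168, -0.006]
contact_force: [0.6, 1.3, 7.6]
width: 0.0218
```

```bash
python3 arc.py 0 -0.05 1
```

```text
t 21.75 jigtcp [-1.00e-01 -9.18e+01  1.49e+02] radius 118.8 theta -0.046 w 0.0218 F [0.5 1.4 7.6]
-0.05 [0.    0.    0.001]
```

{"fn": "carry_out", "kwargs": {"series": [0,0,0,0.002,0,0,-1,0,0,0,0.004,0,0,-1,0,0,0,0.004,0,0,-1]}}

```text
time: 22.05
tcp_pos: [0.5489, -0.0848, 0.1482]
tool_rot: [-2.271, -2.168, -0.007]
contact_force: [5.8, 0.1, -4.7]
width: 0.022
```

```bash
python3 arc.py 0 -0.05 1
```

```text
t 22.05 jigtcp [ -0.2 -86.9 148.2] radius 119.5 theta -0.087 w 0.022 F [ 5.8  0.3 -4.7]
-0.05 [-0.005  0.     0.   ]
```

```bash
python3 - <<'E'
from h import *
p,d=snapshot("wrist");q,_=snapshot("side")
cv2.imwrite("pics/g6.png",np.hstack([cv2.resize(p,(480,360)),cv2.resize(q[130:310,230:390],(320,360))]))
E
```

```text
(no output)
```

View pics/g6.png

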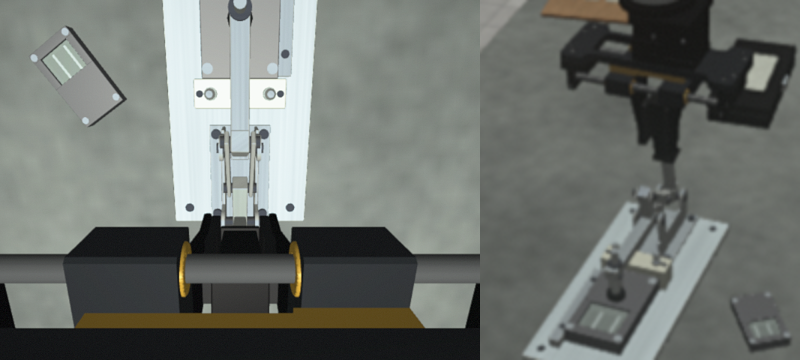

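The arm is level over the cassette with the pad down at (240,10), as it was at first, and the grip appears to be on its stop. Release and rise.

{"fn": "carry_out", "kwargs": {"series": [0,0,0,0,0,0,1,0,0,0,0,0,0,1,0,0,0,0,0,0,1,0,0,0,0,0,0,1,0,0,0,0,0,0,1,0,0,0,0,0,0,1,0,0,0,0,0,-0.04,1,0,0,0,0,0,-0.08,1,0,0,0,0,0,-0.12,1,0,0,0,0,0,-0.16,1]}}

```text
time: 23.15
tcp_pos: [0.5483, -0.0855, 0.31]
tool_rot: [-2.271, -2.168, -0.007]
contact_force: [1.1, -0.3, 0.7]
width: 0.0856
```

```bash
python3 go.py 0 80 320
```

```text
t 23.15 jigtcp [[ -0.8 -87.6 310. ]] F [ 1.1 -0.2  0.7] w 0.0856
shift [ 0.1676  0.0008 -0.0093] turn [ 0.1  -0.26  0.02]
```

Return to the first viewing pose, so the handle and cassette can be compared with the first picture.

{"fn": "carry_out", "kwargs": {"series": [0,0,0,0.03,0,-0.01,1,0,-0.2,0,0.07,0,-0.01,1,0,-0.2,0,0.11,0,-0.01,1,0,-0.2,0,0.15,0,-0.01,1,0,-0.2,0,0.17,0,-0.01,1,0,-0.2,0,0.17,0,-0.01,1,0,-0.2,0,0.17,0,-0.01,1]}}

```text
time: 23.85
tcp_pos: [0.5562, 0.0841, 0.3207]
tool_rot: [2.272, 2.169, 0.002]
contact_force: [0.9, -0.5, 0.7]
width: 0.0869
```

```bash
python3 go.py 0 80 320; python3 - <<'E'
from h import *
import json
J=json.load(open("J.json"));c=calibration("wrist")
p,d=snapshot("wrist");s,_=snapshot("side")
for a,(q) in dict(home=[[-32,-3,33],[32,-3,33],[32,107,33],[-32,107,33]]).items():print(a,proj(c,jig2w(J,q)).round(1))
s0=cv2.imread("pics/side0.png")
a=p[110:430,180:460]; 
b=np.vstack([s0[170:320,250:360],s[170:320,250:360]])
cv2.imwrite("pics/f.png",np.hstack([cv2.resize(a,(525,600)),cv2.resize(b,(220,600))]))
# dark grip region in side view
for im in(s0,s):
    m=(im[172:215,310:335].max(2)<60);v,u=np.nonzero(m);print(len(u),u.mean()+310,v.mean()+172)
# bystanders: difference in top view outside the jig
t,_=snapshot("top");t0=cv2.imread("pics/top0.png")
for n,(x,y) in dict(bottle=(179,192),obj=(163,282),box=(491,234)).items():print(n,cv2.absdiff(t,t0)[y-30:y+30,x-40:x+40].max())
E
```

```text
t 23.85 jigtcp [[ -0.8  82.2 320.7]] F [ 1.  -0.5  0.7] w 0.0869
shift [-0.0022  0.0008  0.0007] turn [ 0.09 -0.04  0.06]
home [[291.3 264.7]
 [347.9 264.7]
 [350.  166.8]
 [289.4 166.8]]
403 320.75682382133994 194.0545905707196
400 320.6075 193.75
bottle 91
obj 17
box 19
```

View pics/f.png

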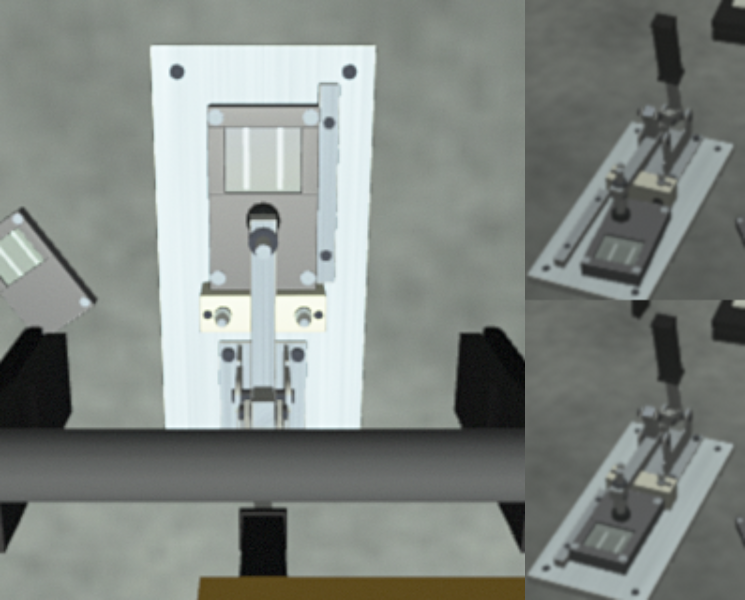

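The handle's grip sits within 0.3 px of its original closed position in the side view. The pad presses on the cassette, which is flush with the fence and manifold. The bottle patch shows a large peak difference, so I'll check that before handing in.

```bash
python3 - <<'E'
from h import *
t,_=snapshot("top");t0=cv2.imread("pics/top0.png")
d=cv2.absdiff(t,t0).max(2)[162:222,139:219];print((d>30).sum(),np.argwhere(d>30)[:8]+[162,139])
for im in(t0,t):
    g=im[170:215,155:205].max(2);v,u=np.nonzero(g<50);w=np.nonzero(g>170);print("cap",u.mean(),v.mean(),len(u),"body",w[1].mean(),w[0].mean(),len(w[0]))
E
```

```text
675 [[162 198]
 [162 199]
 [162 200]
 [162 201]
 [162 202]
 [162 203]
 [162 204]
 [162 205]]
cap 20.208791208791208 18.945054945054945 91 body 24.640449438202246 22.303370786516854 178
cap 20.11764705882353 18.96470588235294 85 body 24.442857142857143 22.142857142857142 210
```

The bottle has not moved: the difference comes from the gripper entering the corner of that patch. Hand in.

```bash
python3 -c "
from workcell import *
print(hand_in())"
```

```text
the job is handed in; nothing more can be done
None
```

The job is handed in at about 24 s of the 72 s allowed. I threw the handle fully back, then pushed the cassette against the fence, against the manifold, and once more against the fence. Then I swung the handle back over centre, let go and moved clear.

**Cassette:** both stops held firm, at 10–13 N on the fence and 15 N on the manifold with no further movement. The second fence push stopped at the same place as the first, within 0.1 mm. The wrist views before and after clamping show it flush on both sides.

**Clamp:** in the final picture the pad is on the cassette and the grip is within 0.3 px of its original closed position. While closing, my computed handle angle ran to -0.09 rad, past the closed stop at 0. I put this down to the grip slipping between the fingers on the stop. I did not measure the pad force directly.

**Bystanders:** the slide box and objective are unchanged in the top view. A large difference near the bottle came from the gripper entering that patch; the bottle's cap and body are within 0.2 px of where they were.

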